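Back the indexing head up one notch

ROBOT

A 6-joint arm with a two-finger parallel gripper is mounted at the origin on the work surface. World frame = base frame: x ahead of the robot, y to its left, z up, the work surface at z = 0. Lengths are in m, angles in rad, forces in N, time in s.
With the tool pointing down it reaches from about 0.375 to 0.9 m from the base axis. Payload 3.1 kg.
Tool frame: the origin (TCP) lies at the very end of the fingers, on their centre line; the grasp point (between the pads) lies 19 mm behind it (hold_point_z is the distance from the TCP to the grasp point, in m); x points along the fingers, y is the direction in which the jaws open and shut, and the axes are right-handed (so a half turn about x gives the same grasp; the last joint's range is limited). The gripper opens to 87 mm and grips with 3 to 60 N. Pads are 19 mm wide; open, the fingers measure 117 mm over their backs; the gripper's body (75 mm by 190 mm) begins 51 mm behind the grasp point.
Start: joints at [-1.302, 0.527, 1.433, -0, 1.181, -0.178], TCP at [0.27, -0.564, 0.223] pointing down, gripper open.
Joint ranges: [-3.08, 3.08], [-0.75, 2.2], [0.22, 2.44], [-1.43, 4.57], [0, 2.65], [-2.85, 2.85]. Speed limits (rad/s): [2.79, 2.79, 3.14, 3.14, 3.14, 3.14].

INTERFACE

Orientations are given as a unit quaternion [x, y, z, w].
In Python, from rig import * gives the robot as it stands.
- The arm moves only by the tool send_rows, never from a script. Its argument "steps" is a list that holds one entry, the list of rows, each a list of 6 numbers: the shift along the tool's x, y, z in cm, then the turn, a rotation vector about the tool's x, y, z in units of 6 degrees (1.0 is 6 degrees). In form: [[[x, y, z, wx, wy, wz], ...]]. A call has 1 to 8 rows; each row shifts and turns the pose as measured when the row begins, along the tool's axes as they then stand; what a row does not reach is not made up. A row lasts 1/12 s, in which the tool goes at most 41.7 mm and 7.16 degrees, less where a joint would pass 70% of its speed; a pose out of reach is approached as far as the arm can. A call is refused whole if a number of a shift passes 4.17 or a number of a turn 1, either way. A call with a gripper value outside its range is refused whole. "gripper" is the closure, from 0 (fully open) to 1 (shut), set as the call begins (left out, the last holds). The fingers move at their own pace and stop on an object; "force" is the grip in N (left out, the last holds). Time passes only in rows, so rows that do not move let the fingers close. It gives the time, the measured TCP pose, the force and the opening at its end, in the units of the state.
- get_obs(): the state, without advancing time (a new reading comes with each control period).
- camera(name): name is "scene" or "top" or "wrist"; returns (picture, depth): 400x640x3 uint8, red, green, blue; 400x640 float32, m along the optical axis (not along the pixel's ray), 0 where there is no reading.
- camera_params(name): a dict with "intrinsics" (3x3 intrinsics, pixels), "position" and "attitude" of the camera in the world; the wrist camera has in their place "T_tool_cam" (4x4, takes a point from camera to tool coordinates, whose origin is the TCP and whose axes are the tool frame's). Camera axes: x right, y down, z forward; pixel columns grow to the right and rows downward; lengths in m; the calibration is good to about 2 mm. A picture is of the moment at which its call begins: read the wrist's pose just before it. camera_params takes no time and is no camera call.
- hand_in(): hands the job in, once; it reports no verdict.
The state is a dict: "time": time; "q": joint angles; "joint_velocities": joint speeds; "joint_torque": joint torques, N m; "position": TCP position; "tool_rot": TCP orientation; "ft_force": force on the tool from outside, world axes, zero at the start; "moment": the same for the moment, N m; "grip_width": finger opening in m.
Only numpy, scipy, OpenCV 4.12 (cv2) and the standard library are available. Lean on these libraries where they do the work, as an engineer would, in place of code of your own. Each camera call takes 0.05 s, during which the arm holds its last target.

TASK

The indexing head has been clicked on one notch too far: with a fingertip, lift the ratchet pawl off the toothed wheel by its red thumb tab and tip it right over onto its back stop, then push the wheel backward one notch (uppermost bar towards the pawl's side). Tip the pawl back down into that notch and nudge the wheel backward until the tooth sits up against it. Only push with the fingertips, without forcing the pawl; pick nothing up, and neither touch the beech blank in the chuck nor shift the other things on the bench.

Things in the scene. Friction and masses are not known exactly. Their poses are not given: they have to be found in the camera images.
- fixture: Bench indexing head, bolted down: cream base plate 205 x 215 x 18 mm, cream headstock. Origin on the bench below the toothed wheel's centre; z up, x along the spindle from chuck to bars (roughly away from the robot), y from wheel to pawl pivot. Along x, mm: beech blank -229 to -134, chuck (radius 46) to -94, headstock (161 high) -80 to -22, toothed wheel -8 to 8, plane of the four bars 45.
- spindle (a point): Centre of the 12-tooth steel wheel (tip radius 70 mm, root radius 58 mm, 16 mm thick) on the horizontal spindle axis, 125 mm above the bench; fixed to the head. Only the wheel's teeth, the pawl and the bars with their balls stand higher than 175 mm.
- wheel (a joint): Turn of wheel, chuck, blank and bars, rad; grows backward (top moves to the head's +y). At 0 a tooth is up against the lowered pawl, at 0.5236 (one notch) the next. Starts at -0.30 to -0.03. The lowered pawl stops backward turning at the tooth; forward it rides over the teeth. Lowered at 0.2 to 0.5 it drops into the next notch; at or past 0.52 it lands on a tooth. Drag 0.25 N m: stays where left.
- ball (a point): Centre of the black ball (diameter 24 mm) on the uppermost of four steel bars (diameter 11 mm), 90 mm from the spindle axis, 45 mm along the head's x from the wheel's middle. At wheel joint 0 the bar leans 15 degrees from upright away from the pawl's side, at 0.5236 15 degrees towards it. Pushing the ball to the head's +y, with about 3 N, turns the wheel backward.
- pawl (a joint): Swing of the pawl about its pivot (hinge along the head's x), rad: about 0 fully down in a notch, up to 0.2 riding on a tooth; grows as it is lifted from the wheel towards the head's +y; 1.08 is the back stop. It falls by its own weight: onto the wheel below about 0.4, onto the back stop above about 0.55, and stays there; between these it may stand balanced.
- pawl_pivot (a point): Axis of the pawl's hinge, in the plane of the toothed wheel, 94 mm to the +y side of the spindle axis and 111 mm above the bench; fixed to the head. Its clevis reaches 11 mm above this point.
- thumb_tab (a point): Middle of the outer edge of the pawl's red thumb tab, a plate 28 mm wide (along the head's x), 6 thick, 42 long, pointing straight away from the pivot, 117 mm from it, in the wheel's plane. Pawl down: it leans 23 degrees from upright towards the wheel, edge about 218 mm above the bench; on the back stop it leans 39 degrees the other way, edge about 202 mm up. About 1 N swings it.
- blank: Beech cylinder, diameter 50 mm, 95 mm long, held in the chuck and turning with the wheel; not to be touched. Origin at the wheel's centre (not on the blank).
- offcut: Loose beech offcut standing on end, diameter 50, height 85 mm; origin at the centre of its underside. Bystander.
- wax_tin: Loose aluminium wax tin with green lid, diameter 78, height 42 mm; origin at the centre of its underside. Bystander.
- glue: Loose white glue bottle with orange cap, diameter 54, height 150 mm; origin at the centre of its underside. Bystander.
- chuck_key: Loose steel T-handled chuck key lying down, 110 x 99 x 12 mm; origin at the middle of its underside. Bystander.
- caliper: Loose steel caliper lying flat, 215 mm long, 10 mm high; origin at the middle of its beam's underside. Bystander.
- tape: Loose grey and blue tape measure, 66 x 36 x 60 mm high; origin at the centre of its underside. Bystander.
- sanding_block: Loose cork sanding block, 100 x 57 x 30 mm; origin at the centre of its underside. Bystander.

How it is judged:
By the outcome, as a careful person would: the job done as asked, in the order asked, and still so for the second after the job is handed in, with the robot touching nothing.
It also fails if it takes over 54 s, if anything falls off the work surface, if the arm or the gripper's body presses on something with over 40 N, if the wrist force passes 120 N, or if a joint passes its speed limit or range.

## Working session

There is one attempt and no reset: what is moved stays moved. The work goes in short steps, Python scripts to look and compute and a tool call to move; the robot and the scene stay as the last step left them, time stands still between calls to the robot, and variables do not carry over. Pictures are saved under pics/ and viewed, and the job is handed in when it is done.

Besides the shell and the picture viewer there is one more tool, called after ">>>" by a JSON object that holds its "op" and its "data", one argument or row to a line. send_rows: Moves the arm, as the interface text tells. Its arguments: {"type":"object","properties":{"steps":{"type":"array"},"gripper":{"type":"number"},"force":{"type":"number"}},"required":["steps"]}

```bash
mkdir -p pics; ls; cat > h.py <<'E'
from rig import *
import numpy as np, cv2
from scipy.spatial.transform import Rotation as R
def snap(n,f):
    p,d=camera(n); cv2.imwrite('pics/'+f+'.png',p[:,:,::-1]); np.save('pics/'+f+'.npy',d); return p,d
E
python3 - <<'E'
from h import *
o=get_obs();print(o)
for n in("scene","top"):
    snap(n,n+'1'); print(camera_params(n))
print(camera_params("wrist"))
E
```

```text
pics
{'time': 0.0, 'q': array([-1.30246237e+00,  5.28455126e-01,  1.43389846e+00,  1.71895706e-05,
        1.18140839e+00, -1.78509664e-01]), 'joint_velocities': array([ 0.00022932, -0.00047954,  0.00086864, -0.00011008,  0.00113335,
       -0.00053687]), 'joint_torque': array([ 2.47139214e-03, -4.40028334e+01, -1.76593333e+01,  6.35309145e-02,
        5.82491315e-02, -1.61283820e-04]), 'position': array([ 0.26990362, -0.56290338,  0.22157965]), 'tool_rot': array([-0.68950293, -0.1574361 ,  0.68956057, -0.15590321]), 'ft_force': array([-0.02560284, -0.90807798, -0.11046124]), 'moment': array([-0.02208663, -0.01219802, -0.02816461]), 'grip_width': 0.08691702436291392}
{'intrinsics': array([[511.96704321,   0.        , 323.80202559],
       [  0.        , 511.96704321, 199.04249974],
       [  0.        ,   0.        ,   1.        ]]), 'position': array([1.39775578, 0.18293368, 1.00313109]), 'attitude': array([ 0.5897049 ,  0.70892028, -0.29433501, -0.25109176])}
{'intrinsics': array([[520.7781407 ,   0.        , 324.49311612],
       [  0.        , 520.7781407 , 199.07036775],
       [  0.        ,   0.        ,   1.        ]]), 'position': array([0.30956564, 0.04280868, 1.54652763]), 'attitude': array([-0.696914  ,  0.71287179, -0.06119471,  0.04878425])}
{'intrinsics': array([[318.38066306,   0.        , 318.42935335],
       [  0.        , 318.38066306, 201.77320497],
       [  0.        ,   0.        ,   1.        ]]), 'T_tool_cam': array([[-1.03973689e-04, -2.79684875e-01,  9.60091850e-01,
        -1.62246699e-01],
       [ 9.99999994e-01,  1.49791338e-05,  1.12659143e-04,
         1.71136275e-04],
       [-4.58904026e-05,  9.60091855e-01,  2.79684872e-01,
        -7.63494750e-02],
       [ 0.00000000e+00,  0.00000000e+00,  0.00000000e+00,
         1.00000000e+00]])}
```

View pics/scene1.png

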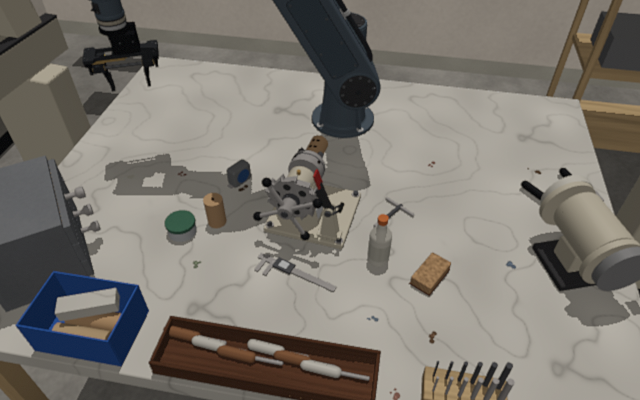

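View pics/top1.png

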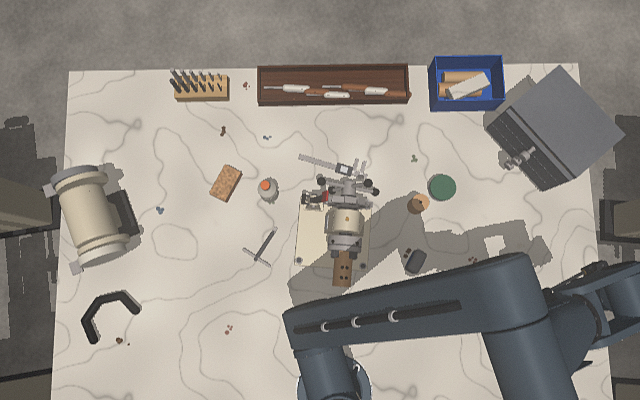

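```bash
python3 - <<'E'
import cv2
a=cv2.imread('pics/top1.png')[145:295,270:430]
cv2.imwrite('pics/top1z.png',cv2.resize(a,None,fx=4,fy=4,interpolation=2))
a=cv2.imread('pics/scene1.png')[125:275,220:420]
cv2.imwrite('pics/scene1z.png',cv2.resize(a,None,fx=4,fy=4,interpolation=2))
E
```

```text
(no output)
```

View pics/top1z.png

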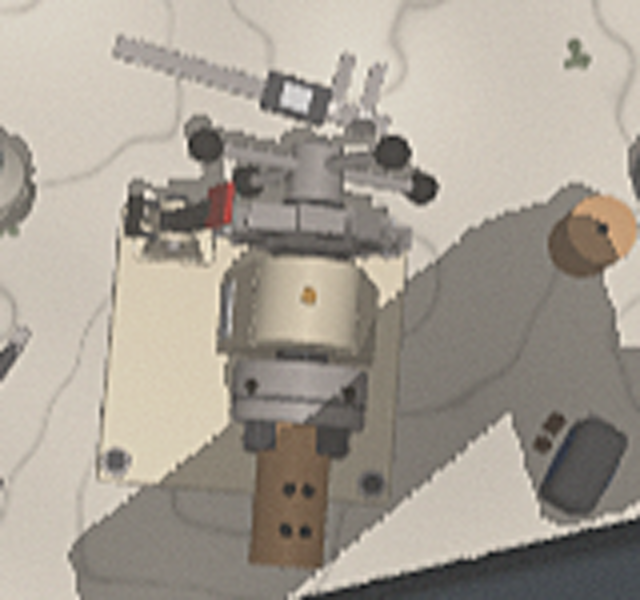

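View pics/scene1z.png

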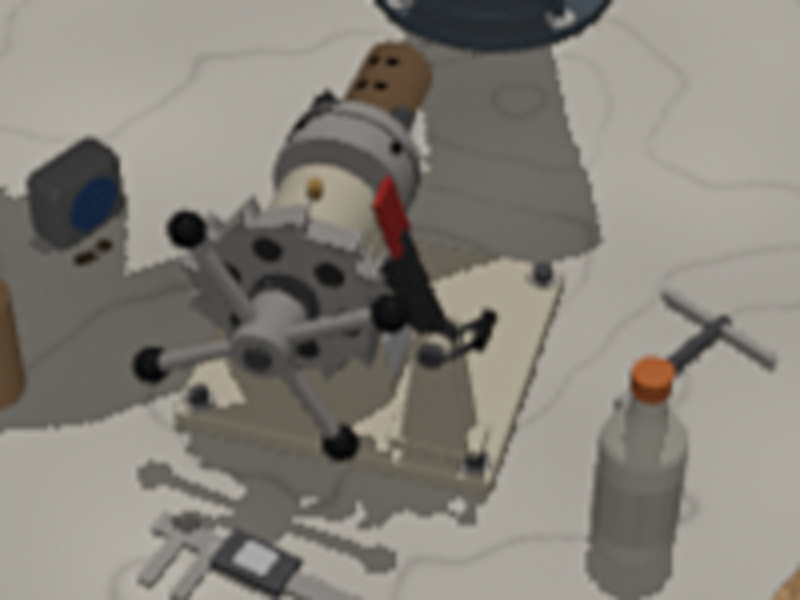

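```bash
cat >> h.py <<'E'
def cam(n):
    c=camera_params(n); return c['intrinsics'],R.from_quat(c['attitude']).as_matrix(),c['position']
def pt(n,u,v,d):
    K,A,p=cam(n); r=np.array([(u-K[0,2])/K[0,0],(v-K[1,2])/K[1,1],1]); return p+A@(r*d)
def blobs(n,f,mask,amin=8):
    d=np.load('pics/%s.npy'%f)
    k,l,s,c=cv2.connectedComponentsWithStats(mask.astype(np.uint8))
    for i in range(1,k):
        if s[i,4]<amin: continue
        dd=d[l==i]; dd=dd[dd>0]
        if len(dd): print(n,c[i].round(1),s[i].tolist(),pt(n,*c[i],np.median(dd)).round(4), pt(n,*c[i],np.percentile(dd,10)).round(4))
E
python3 - <<'E'
from h import *
for n in("scene","top"):
    p=cv2.imread('pics/%s1.png'%n); h=cv2.cvtColor(p,cv2.COLOR_BGR2HSV)
    roi=np.zeros(h.shape[:2],bool)
    if n=='scene': roi[125:275,220:420]=1
    else: roi[145:225,270:430]=1
    print('dark');blobs(n,n+'1',(h[...,2]<42)&roi)
    print('red');blobs(n,n+'1',((h[...,0]<8)|(h[...,0]>172))&(h[...,1]>140)&(h[...,2]>70)&roi)
E
```

```text
dark
scene [266.5 182. ] [262, 178, 9, 9, 60] [ 0.5689 -0.0938  0.2072] [ 0.5714 -0.0929  0.2096]
scene [321.7 199. ] [313, 183, 21, 27, 252] [0.5442 0.0308 0.1517] [0.5749 0.0362 0.1823]
scene [286.4 187. ] [283, 185, 7, 5, 27] [ 0.5316 -0.0577  0.1638] [ 0.5342 -0.057   0.1663]
scene [302.  193.2] [299, 191, 7, 5, 28] [ 0.5356 -0.0188  0.1539] [ 0.5387 -0.0181  0.1569]
scene [293.2 197.3] [285, 194, 14, 10, 42] [ 0.5391 -0.0399  0.1396] [ 0.5428 -0.039   0.1432]
scene [340.1 207.2] [337, 203, 7, 9, 29] [0.5403 0.0751 0.1286] [0.5458 0.0758 0.1342]
scene [296.4 211.9] [294, 210, 5, 4, 14] [ 0.5328 -0.0353  0.0836] [ 0.5378 -0.034   0.089 ]
scene [256.8 216. ] [254, 212, 8, 9, 45] [ 0.5655 -0.1281  0.0844] [ 0.5681 -0.1272  0.0872]
scene [283.8 214.6] [281, 213, 6, 4, 18] [ 0.5862 -0.0528  0.1253] [ 0.5886 -0.0521  0.1278]
scene [327.  214.3] [325, 213, 5, 3, 10] [0.5522 0.0455 0.1105] [0.5547 0.0459 0.1131]
scene [269.3 224.1] [268, 223, 4, 3, 9] [ 0.534  -0.1084  0.0252] [ 0.5358 -0.1079  0.0271]
scene [304.9 236. ] [301, 232, 8, 8, 45] [ 0.5791 -0.0044  0.051 ] [ 0.5817 -0.0038  0.054 ]
red
scene [317.2 178.2] [314, 169, 8, 20, 92] [0.5336 0.0178 0.2068] [0.5408 0.0192 0.2134]
dark
red
top [326.6 196.1] [326, 191, 2, 10, 14] [0.5246 0.0113 0.2238] [0.5243 0.0114 0.2259]
```

```bash
cat > m.py <<'E'
from h import *
from scipy.optimize import least_squares
def sph(n,f,u0,v0,r=5):
    d=np.load('pics/%s.npy'%f); P=[]
    for v in range(v0-r,v0+r+1):
        for u in range(u0-r,u0+r+1):
            if d[v,u]>0 and (u-u0)**2+(v-v0)**2<=r*r: P.append(pt(n,u,v,d[v,u]))
    P=np.array(P); c0=cam(n)[2]; m=np.median(P,0)
    P=P[np.linalg.norm(P-m,axis=1)<.02]
    k=(m-c0)/np.linalg.norm(m-c0)
    s=least_squares(lambda c:np.linalg.norm(P-c,axis=1)-.012,m+.01*k,loss='soft_l1',f_scale=.001)
    return s.x, np.sqrt(np.mean(s.fun**2))
E
python3 - <<'E'
from m import *
for u,v in((267,182),(317,203),(257,216),(305,236)): print(sph('scene','scene1',u,v,4))
d=np.load('pics/top1.npy')
for u,v in((294.5,265),(367.5,268.5),(300,205)):
    K,A,p=cam('top'); r=A@np.array([(u-K[0,2])/K[0,0],(v-K[1,2])/K[1,1],1]); print(p+r*(.018-p[2])/r[2])
K,A,p=cam('top')
for z,x in((.201,(.562,-.096)),):
    c=A.T@(np.array([*x,z])-p); print('proj',K@c/c[2])
o=get_obs(); print(R.from_quat(o['tool_rot']).as_matrix().round(3))
E
```

```text
(array([ 0.56345172, -0.0976931 ,  0.20035522]), np.float64(0.001886139464156831))
(array([0.57759121, 0.02547784, 0.16774279]), np.float64(0.0017028090700154088))
(array([ 0.55897298, -0.1287712 ,  0.07855566]), np.float64(0.0024163381873764183))
(array([ 0.57288935, -0.00721402,  0.04555157]), np.float64(0.0015250065281801949))
[0.35684471 0.10495196 0.018     ]
[ 0.34174899 -0.1074143   0.018     ]
[0.53295875 0.08603164 0.018     ]
proj [366.87102065 182.59613722   1.        ]
[[-0.001  0.432 -0.902]
 [ 0.002 -0.902 -0.432]
 [-1.    -0.002 -0.   ]]
```

>>> {"op": "send_rows", "data": {
  "steps": [
    [[-3,0,-1,0,0,0],[-3,-1,-2,0,0,0],[-2,-2,-2.5,0,0,0],[0,-2.5,-3.1,0,0,0],[0,-2.5,-3.1,0,0,0],[0,-2.5,-3.1,0,0,0],[0,-2.5,-3.1,0,0,0],[0,-2.5,-3.1,0,0,0]]
  ],
  "gripper": 1,
  "force": 20
}}

```text
time: 0.77
position: [0.3931, -0.3321, 0.3013]
tool_rot: [-0.69, -0.153, 0.691, -0.15]
ft_force: [1.0, -0.0, -0.3]
grip_width: 0.0418
```

>>> {"op": "send_rows", "data": {
  "steps": [
    [[0,-2.7,-3.0,0,0,0],[0,-2.7,-3.0,0,0,0],[0,-2.7,-3.0,0,0,0],[0,-2.7,-3.0,0,0,0],[0,-2.7,-3.0,0,0,0],[0,-2.7,-3.0,0,0,0],[0,-2.7,-3.0,0,0,0],[0,-2.7,-3.0,0,0,0]]
  ]
}}

```text
time: 1.43
position: [0.5203, -0.0239, 0.3009]
tool_rot: [-0.69, -0.154, 0.692, -0.148]
ft_force: [0.9, -0.8, -0.5]
grip_width: 0.0009
```

>>> {"op": "send_rows", "data": {
  "steps": [
    [[0,0,0,1,0,0],[0,0,0,1,0,0],[0,0,0,1,0,0],[0,0,0,1,0,0],[0,0,0,1,0,0],[0,0,0,0.5,0,0],[0,0,0,0,0,0]]
  ]
}}

```text
time: 2.02
position: [0.5203, -0.0105, 0.2977]
tool_rot: [-0.701, 0.051, 0.709, 0.06]
ft_force: [0.5, -0.7, -0.7]
grip_width: 0.0008
```

```bash
cat > st.py <<'E'
from h import *
O=np.array([.5234,-.0474]); hx=np.array([.9945,-.1045]); hy=np.array([.1045,.9945])
def st():
    o=get_obs(); M=R.from_quat(o['tool_rot']).as_matrix(); p=o['position']
    print('t',round(o['time'],2),'pos',p.round(4),'head',[round(float(a*1000),1) for a in((p[:2]-O)@hx,(p[:2]-O)@hy,p[2])],'gw',o['grip_width'].round(4),'F',o['ft_force'].round(2)); print(M.round(3)); return p,M
if __name__=='__main__': st()
E
python3 - <<'E'
from st import *
st()
p,d=snap('wrist','w1')
E
```

```text
Traceback (most recent call last):
  File "st.py", line 5, in st
    print('t',round(o['time'],2),'pos',p.round(4),'head',[round(float(a*1000),1) for a in((p[:2]-O)@hx,(p[:2]-O)@hy,p[2])],'gw',o['grip_width'].round(4),'F',o['ft_force'].round(2)); print(M.round(3)); return p,M
                                                                                                                                ^^^^^^^^^^^^^^^^^^^^^
AttributeError: 'float' object has no attribute 'round'
```

```bash
sed -i "s/o\['grip_width'\].round(4)/round(o['grip_width'],4)/" st.py
python3 - <<'E'
from st import *
st()
p,d=snap('wrist','w1')
E
```

```text
t 2.02 pos [ 0.5203 -0.0105  0.2977] head [-6.9, 36.3, 297.7] gw 0.0008 F [ 0.5  -0.66 -0.69]
[[-0.011 -0.156 -0.988]
 [ 0.013 -0.988  0.156]
 [-1.    -0.011  0.013]]
```

View pics/w1.png

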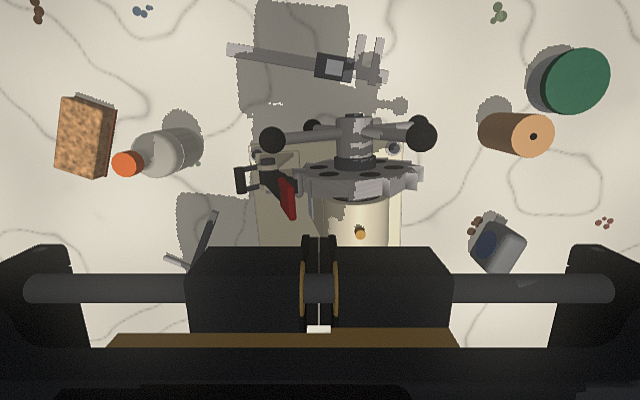

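```bash
cat >> st.py <<'E'
def wred(f,o):
    p=cv2.imread('pics/%s.png'%f); d=np.load('pics/%s.npy'%f); h=cv2.cvtColor(p,cv2.COLOR_BGR2HSV)
    m=((h[...,0]<8)|(h[...,0]>172))&(h[...,1]>140)&(h[...,2]>50)&(d>0)
    c=camera_params('wrist');K=c['intrinsics'];T=c['T_tool_cam'];M=R.from_quat(o['tool_rot']).as_matrix()
    v,u=np.nonzero(m); z=d[v,u]; C=np.stack([(u-K[0,2])/K[0,0]*z,(v-K[1,2])/K[1,1]*z,z,0*z+1])
    P=(M@(T@C)[:3]).T+o['position']
    return np.stack([(P[:,:2]-O)@hx,(P[:,:2]-O)@hy,P[:,2]],1)*1000
E
python3 - <<'E'
from st import *
H=wred('w1',get_obs()); print(len(H)); print(np.percentile(H,[2,50,98],axis=0).round(0))
i=H[:,2]>np.percentile(H[:,2],85); print('top edge',H[i].mean(0))
E
```

```text
472
[[-13.  55. 188.]
 [  1.  60. 220.]
 [ 13.  71. 224.]]
top edge [-1.82658825e-01  5.79733955e+01  2.23104770e+02]
```

>>> {"op": "send_rows", "data": {
  "steps": [
    [[0,1.0,-0.6,-0.5,0,0],[2.5,0,0,0,0,0],[2.5,0,0,0,0,0],[2.0,0,0,0,0,0],[1.0,0,0,0,0,0],[0,0,0,0,0,0]]
  ]
}}

```text
time: 2.57
position: [0.525, -0.0214, 0.2156]
tool_rot: [-0.704, 0.028, 0.709, 0.036]
ft_force: [-0.1, -1.0, 0.5]
grip_width: 0.0004
```

```bash
python3 st.py
```

```text
t 2.57 pos [ 0.525  -0.0214  0.2156] head [-1.1, 26.0, 215.6] gw 0.0004 F [-0.11 -1.04  0.5 ]
[[-0.007 -0.09  -0.996]
 [ 0.012 -0.996  0.09 ]
 [-1.    -0.011  0.008]]
```

>>> {"op": "send_rows", "data": {
  "steps": [
    [[1.0,0,0,0,0,0],[0,-0.5,0,0,0,0],[0,-0.5,0,0,0,0],[0,-0.4,0,0,0,0],[0,-0.4,0,0,0,0],[0,-0.4,0,0,0,0]]
  ]
}}

```text
time: 3.07
position: [0.5284, 0.0016, 0.2081]
tool_rot: [-0.705, 0.027, 0.708, 0.035]
ft_force: [0.2, -0.5, 0.0]
grip_width: 0.0003
```

```bash
python3 st.py
```

```text
t 3.07 pos [0.5284 0.0016 0.2081] head [-0.2, 49.3, 208.1] gw 0.0003 F [ 0.16 -0.55  0.05]
[[-0.004 -0.087 -0.996]
 [ 0.011 -0.996  0.087]
 [-1.    -0.011  0.005]]
```

>>> {"op": "send_rows", "data": {
  "steps": [
    [[0.05,-0.5,0,0,0,0],[0.05,-0.5,0,0,0,0],[0.05,-0.5,0,0,0,0],[0.05,-0.5,0,0,0,0],[0.05,-0.5,0,0,0,0],[0.05,-0.5,0,0,0,0],[0.05,-0.5,0,0,0,0]]
  ]
}}

```text
time: 3.65
position: [0.5329, 0.0408, 0.2069]
tool_rot: [-0.706, 0.027, 0.707, 0.034]
ft_force: [0.7, -0.8, -0.1]
grip_width: 0.0004
```

```bash
python3 - <<'E'
from st import *
st(); snap('wrist','w2'); H=wred('w2',get_obs()); print(len(H)); print(np.percentile(H,[2,50,98],axis=0).round(0))
E
```

```text
t 3.65 pos [0.5329 0.0408 0.2069] head [0.2, 88.7, 206.9] gw 0.0004 F [ 0.69 -0.82 -0.13]
[[ 0.    -0.085 -0.996]
 [ 0.01  -0.996  0.085]
 [-1.    -0.01   0.001]]
291
[[  9.  97. 190.]
 [ 12. 100. 210.]
 [ 13. 104. 226.]]
```

View pics/w2.png

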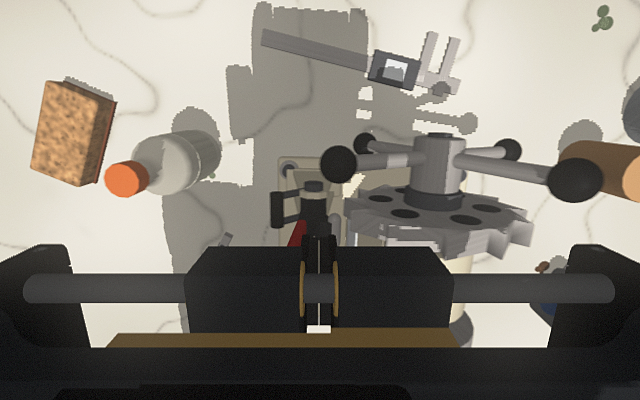

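>>> {"op": "send_rows", "data": {
  "steps": [
    [[0,-0.5,0,0,0,0],[0,-0.5,0,0,0,0],[0,-0.5,0,0,0,0],[0,-0.4,0,0,0,0],[0,-0.4,0,0,0,0],[0,-0.4,0,0,0,0],[0,0,0,0,0,0],[0,0,0,0,0,0]]
  ]
}}

```text
time: 4.37
position: [0.535, 0.0722, 0.2067]
tool_rot: [-0.706, 0.026, 0.707, 0.034]
ft_force: [-1.2, -0.5, 0.7]
grip_width: 0.0011
```

```bash
python3 - <<'E'
from st import *
st(); snap('wrist','w3'); H=wred('w3',get_obs()); print(len(H)); print(np.percentile(H,[2,50,98],axis=0).round(0))
E
```

```text
t 4.37 pos [0.535  0.0722 0.2067] head [-0.9, 120.1, 206.7] gw 0.0011 F [-1.22 -0.51  0.74]
[[-0.001 -0.084 -0.996]
 [ 0.011 -0.996  0.084]
 [-1.    -0.011  0.002]]
1450
[[ -9. 140. 174.]
 [  6. 153. 190.]
 [ 13. 167. 203.]]
```

View pics/w3.png

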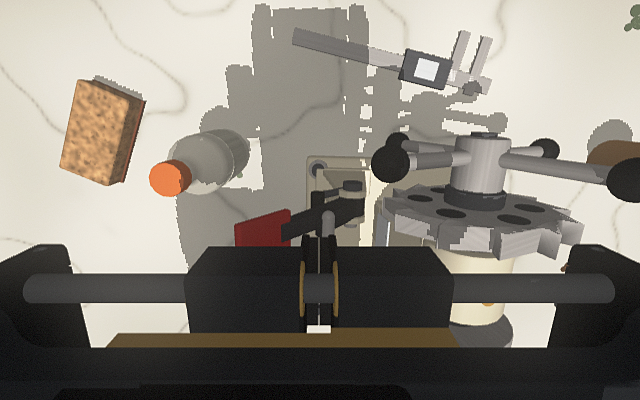

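>>> {"op": "send_rows", "data": {
  "steps": [
    [[-3,0,0,0,0,0],[-3,1,0,0,0,0],[-0.5,3.8,-0.6,0,0,0],[0,3.8,-1.2,0,0,0],[0,3.8,-1.2,0,0,0],[0,3.8,-1.2,0,0,0],[0,3.8,-0.6,0,0,0],[0,2.0,0,0,0,0]]
  ]
}}

```text
time: 5.08
position: [0.5657, -0.1573, 0.2725]
tool_rot: [-0.706, 0.023, 0.707, 0.03]
ft_force: [0.0, -0.1, -1.1]
grip_width: 0.0005
```

```bash
python3 - <<'E'
from st import *
st(); snap('wrist','w4')
E
```

```text
t 5.08 pos [ 0.5657 -0.1573  0.2725] head [53.5, -104.9, 272.5] gw 0.0005 F [ 0.01 -0.09 -1.1 ]
[[-0.    -0.074 -0.997]
 [ 0.009 -0.997  0.074]
 [-1.    -0.009  0.001]]
```

View pics/w4.png

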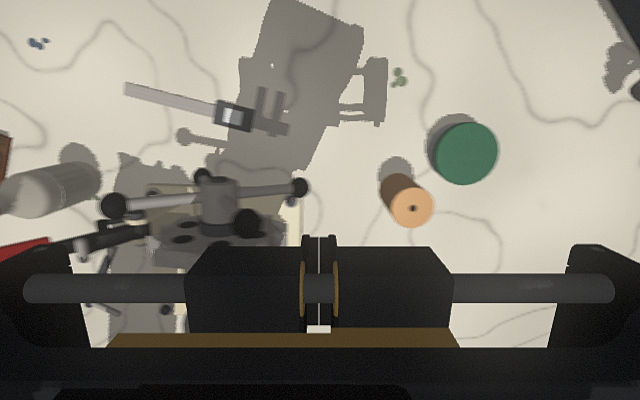

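>>> {"op": "send_rows", "data": {
  "steps": [
    [[3,0,0.4,0,0,0],[3,0,0.4,0,0,0],[1.9,0,0,0,0,0],[0,-1,0,0,0,0],[0,-1.5,0,0,0,0],[0,-1.0,0,0,0,0],[0,-0.6,0,0,0,0],[0,-0.6,0,0,0,0]]
  ]
}}

```text
time: 5.8
position: [0.563, -0.1173, 0.1944]
tool_rot: [0.708, -0.031, -0.704, -0.032]
ft_force: [-2.0, -6.3, 5.9]
grip_width: 0.0007
```

```bash
python3 - <<'E'
from st import *
st(); snap('wrist','w5')
E
```

```text
t 5.8 pos [ 0.563  -0.1173  0.1944] head [46.7, -65.4, 194.4] gw 0.0007 F [-2.01 -6.29  5.86]
[[ 0.006 -0.088 -0.996]
 [ 0.001 -0.996  0.088]
 [-1.    -0.002 -0.006]]
```

View pics/w5.png

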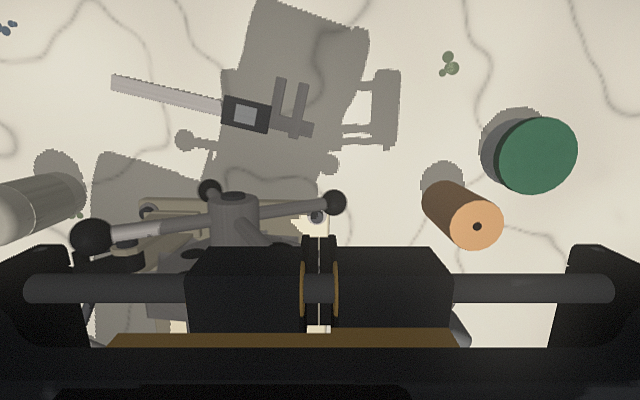

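>>> {"op": "send_rows", "data": {
  "steps": [
    [[-0.2,-0.5,0,0,0,0],[-0.2,-0.5,0,0,0,0],[-0.15,-0.5,0,0,0,0],[-0.15,-0.5,0,0,0,0],[-0.15,-0.5,0,0,0,0],[-0.1,-0.5,0,0,0,0]]
  ]
}}

```text
time: 6.35
position: [0.5665, -0.0875, 0.2085]
tool_rot: [0.71, -0.033, -0.703, -0.028]
ft_force: [-0.4, -3.5, 2.3]
grip_width: 0.0006
```

```bash
python3 - <<'E'
from st import *
st(); snap('scene','s2')
a=cv2.imread('pics/s2.png')[125:275,220:420]
cv2.imwrite('pics/s2z.png',cv2.resize(a,None,fx=4,fy=4,interpolation=2))
E
```

```text
t 6.35 pos [ 0.5665 -0.0875  0.2085] head [47.1, -35.4, 208.5] gw 0.0006 F [-0.36 -3.51  2.26]
[[ 0.009 -0.086 -0.996]
 [-0.006 -0.996  0.086]
 [-1.     0.006 -0.01 ]]
```

View pics/s2z.png

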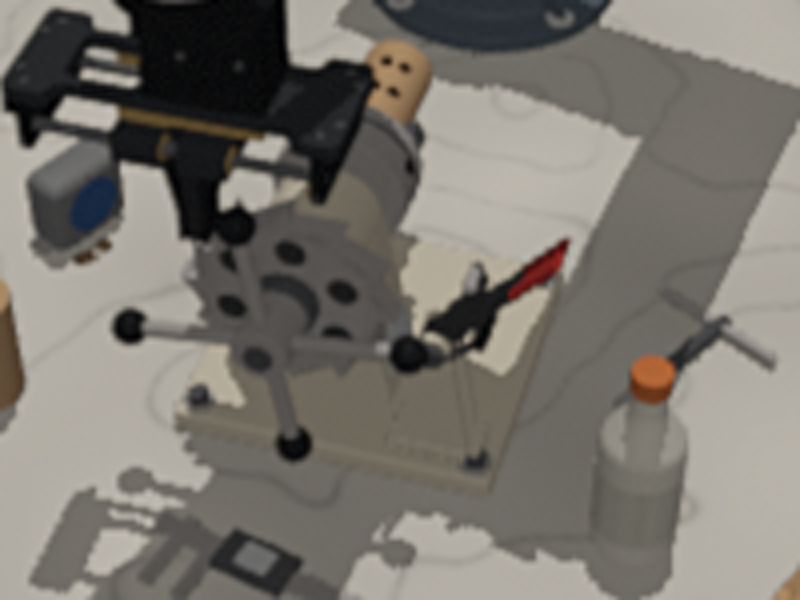

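```bash
cat >> m.py <<'E'
O=np.array([.5234,-.0474]); hx=np.array([.9945,-.1045]); hy=np.array([.1045,.9945])
def ang(f,pts,names):
    for (u,v),b in zip(pts,names):
        c,e=sph('scene',f,u,v,4); y=(c[:2]-O)@hy*1000; z=(c[2]-.1235)*1000; x=(c[:2]-O)@hx*1000
        lean=np.arctan2(y,z)  # toward +y
        j=(lean-np.radians(90*b)+np.radians(15)+np.pi)%(2*np.pi)-np.pi
        print(b,[round(float(a),1) for a in(x,y,z+123.5)],'joint',j.round(3),'r',round(float(np.hypot(y,z)),1),'rms',round(e*1000,1))
E
python3 - <<'E'
from m import *
ang('scene1',[(267,182),(317,203),(305,236),(257,216)],[0,1,2,3])
ang('s2',[(279,181),(322,214),(293,236),(252,206)],[0,1,2,3])
E
```

```text
0 [45.1, -45.8, 200.4] joint -0.276 r 89.5 rms 1.9
1 [46.3, 78.1, 167.7] joint -0.253 r 89.8 rms 1.7
2 [45.0, 45.1, 45.6] joint -0.263 r 90.1 rms 1.5
3 [43.9, -77.2, 78.6] joint -0.265 r 89.3 rms 2.4
0 [45.1, -14.2, 212.1] joint 0.103 r 89.7 rms 1.7
1 [45.7, 88.7, 137.9] joint 0.101 r 89.9 rms 1.6
2 [45.7, 13.6, 34.3] joint 0.11 r 90.2 rms 2.1
3 [44.8, -88.5, 108.6] joint 0.095 r 89.8 rms 2.0
```

>>> {"op": "send_rows", "data": {
  "steps": [
    [[-0.05,-0.5,0,0,0,0],[0,-0.5,0,0,0,0],[0,-0.5,0,0,0,0],[0,-0.4,0,0,0,0],[0,-0.3,0,0,0,0],[0,0,0,0,0,0]]
  ]
}}

```text
time: 6.9
position: [0.5703, -0.0618, 0.2101]
tool_rot: [0.711, -0.032, -0.702, -0.029]
ft_force: [-0.2, -2.7, 1.0]
grip_width: 0.0001
```

```bash
python3 - <<'E'
from st import *
st(); snap('scene','s3')
a=cv2.imread('pics/s3.png')[125:275,220:420]
cv2.imwrite('pics/s3z.png',cv2.resize(a,None,fx=4,fy=4,interpolation=2))
E
```

```text
t 6.9 pos [ 0.5703 -0.0618  0.2101] head [48.2, -9.4, 210.1] gw 0.0001 F [-0.16 -2.65  1.03]
[[ 0.014 -0.086 -0.996]
 [-0.005 -0.996  0.086]
 [-1.     0.004 -0.014]]
```

View pics/s3z.png

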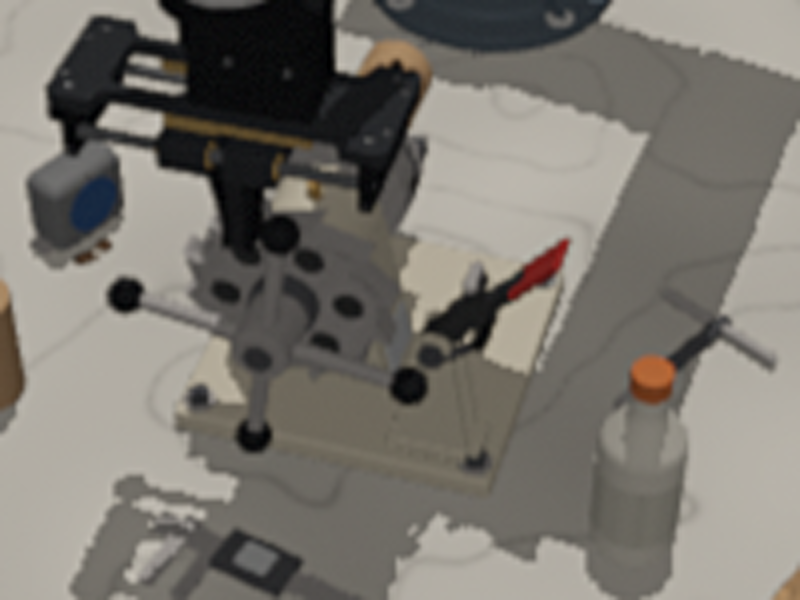

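```bash
python3 - <<'E'
from m import *
ang('s3',[(290,184),(322,221),(283,234),(251,198)],[0,1,2,3])
E
```

```text
0 [45.1, 11.9, 211.8] joint 0.395 r 89.1 rms 1.8
1 [45.6, 88.3, 110.6] joint 0.407 r 89.2 rms 1.6
2 [45.5, -12.0, 34.9] joint 0.397 r 89.4 rms 2.5
3 [45.5, -87.8, 134.7] joint 0.389 r 88.6 rms 1.8
```

>>> {"op": "send_rows", "data": {
  "steps": [
    [[0,1.2,0,0,0,0],[-3,0.5,0,0,0,0],[-3,0,0,0,0,0],[0,-3.8,1.2,0,0,0],[0,-3.8,1.2,0,0,0],[0,-3.8,1.2,0,0,0],[0,-3.8,1.1,0,0,0],[0,-3.8,0,0,0,0]]
  ]
}}

```text
time: 7.62
position: [0.5381, 0.1119, 0.2684]
tool_rot: [0.709, -0.035, -0.703, -0.039]
ft_force: [0.5, 0.9, -1.0]
grip_width: 0.0004
```

>>> {"op": "send_rows", "data": {
  "steps": [
    [[0,-3.8,0,0,0,0],[0,0,0,0,0,0]]
  ]
}}

```text
time: 7.78
position: [0.5409, 0.1571, 0.2682]
tool_rot: [0.709, -0.032, -0.704, -0.04]
ft_force: [-0.0, 0.0, 0.6]
grip_width: 0.0004
```

```bash
python3 - <<'E'
from st import *
st(); snap('wrist','w6')
E
```

```text
t 7.78 pos [0.5409 0.1571 0.2682] head [-4.0, 205.2, 268.2] gw 0.0004 F [-0.04  0.02  0.55]
[[ 0.007 -0.102 -0.995]
 [ 0.012 -0.995  0.102]
 [-1.    -0.012 -0.006]]
```

View pics/w6.png

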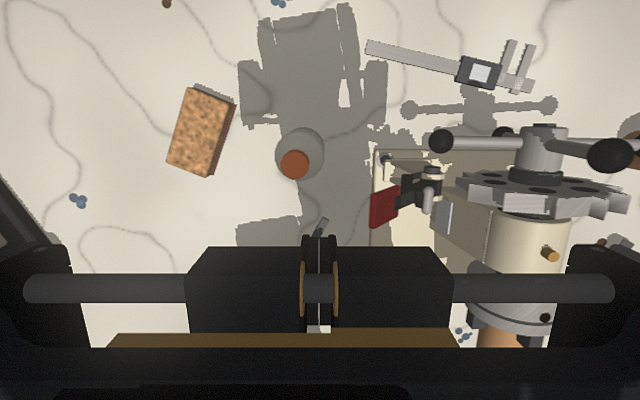

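>>> {"op": "send_rows", "data": {
  "steps": [
    [[3,0,-0.4,0,0,0],[3,0,0,0,0,0],[1.8,0,0,0,0,0],[0,0,0,0,0,0],[0,0.8,0,0,0,0],[0,0.6,0,0,0,0],[0,0.5,0,0,0,0],[0,0.5,0,0,0,0]]
  ]
}}

```text
time: 8.5
position: [0.5455, 0.1241, 0.1892]
tool_rot: [0.709, -0.033, -0.703, -0.042]
ft_force: [0.4, 1.1, 0.6]
grip_width: 0.0006
```

```bash
python3 st.py
```

```text
t 8.5 pos [0.5455 0.1241 0.1892] head [4.1, 172.9, 189.2] gw 0.0006 F [0.35 1.15 0.58]
[[ 0.01  -0.106 -0.994]
 [ 0.011 -0.994  0.106]
 [-1.    -0.012 -0.009]]
```

>>> {"op": "send_rows", "data": {
  "steps": [
    [[0,0.6,0,0,0,0],[0,0.6,0,0,0,0],[0,0.6,0,0,0,0],[0,0.6,0,0,0,0],[0,0.6,0,0,0,0],[0,0.6,0,0,0,0],[0,0.5,0,0,0,0],[0,0.5,0,0,0,0]]
  ]
}}

```text
time: 9.17
position: [0.5425, 0.072, 0.193]
tool_rot: [0.713, -0.034, -0.699, -0.042]
ft_force: [-0.1, -0.1, 0.5]
grip_width: 0.0003
```

```bash
python3 - <<'E'
from st import *
st(); snap('wrist','w7'); H=wred('w7',get_obs()); print(len(H)); print(np.percentile(H,[2,50,98],axis=0).round(0))
E
```

```text
t 9.17 pos [0.5425 0.072  0.193 ] head [6.5, 120.7, 193.0] gw 0.0003 F [-0.12 -0.09  0.48]
[[ 0.019 -0.107 -0.994]
 [ 0.011 -0.994  0.107]
 [-1.    -0.013 -0.018]]
69
[[ 11.  97. 187.]
 [ 13. 100. 193.]
 [ 13. 103. 198.]]
```

View pics/w7.png

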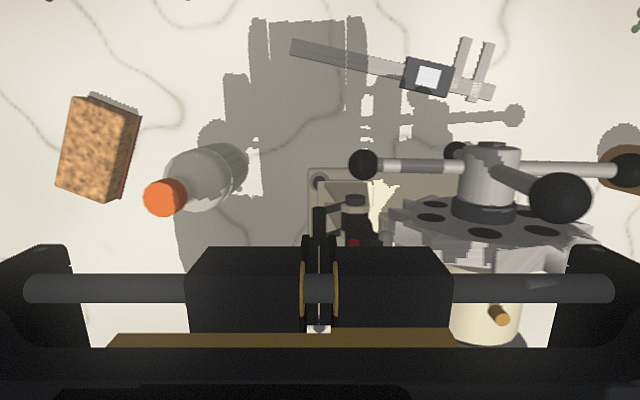

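>>> {"op": "send_rows", "data": {
  "steps": [
    [[0,0.5,0.2,0,0,0],[0,0.5,0.2,0,0,0],[0,0.4,0,0,0,0],[0,0.4,0,0,0,0],[0,0.4,0,0,0,0],[0,0,0,0,0,0],[0,0,0,0,0,0]]
  ]
}}

```text
time: 9.8
position: [0.5348, 0.0471, 0.1919]
tool_rot: [0.712, -0.034, -0.7, -0.042]
ft_force: [0.6, 0.1, -0.2]
grip_width: 0.0005
```

```bash
python3 - <<'E'
from st import *
st(); snap('wrist','w8'); H=wred('w8',get_obs()); print(len(H)); print(np.percentile(H,[2,50,98],axis=0).round(0) if len(H) else '')
snap('scene','s4')
a=cv2.imread('pics/s4.png')[125:275,220:420]
cv2.imwrite('pics/s4z.png',cv2.resize(a,None,fx=4,fy=4,interpolation=2))
E
```

```text
t 9.8 pos [0.5348 0.0471 0.1919] head [1.4, 95.1, 191.9] gw 0.0005 F [ 0.58  0.05 -0.17]
[[ 0.017 -0.108 -0.994]
 [ 0.01  -0.994  0.108]
 [-1.    -0.012 -0.016]]
354
[[  5.  57. 184.]
 [ 12.  64. 194.]
 [ 13.  68. 207.]]
```

View pics/s4z.png

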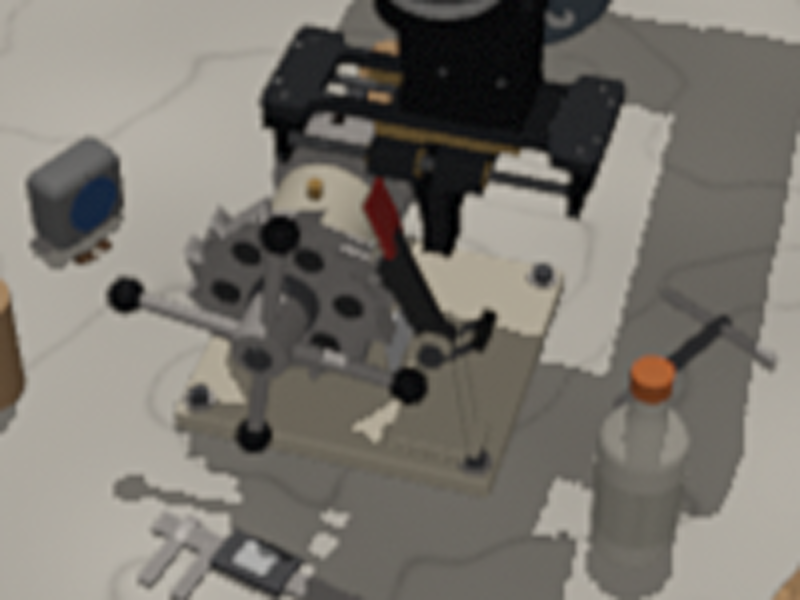

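>>> {"op": "send_rows", "data": {
  "steps": [
    [[0,-1,0,0,0,0],[-4,0,0,0,0,0],[-3.5,0,0,0,0,0],[0,3.5,-1.6,0,0,0],[0,3.5,-1.6,0,0,0],[0,3.5,-1.4,0,0,0],[0,3.0,0,0,0,0],[0,0,0,0,0,0]]
  ]
}}

```text
time: 10.57
position: [0.5692, -0.0782, 0.269]
tool_rot: [0.712, -0.03, -0.7, -0.038]
ft_force: [-0.0, 1.0, 0.7]
grip_width: 0.0002
```

```bash
python3 - <<'E'
from st import *
st(); snap('wrist','w9'); H=wred('w9',get_obs()); print(len(H)); print(np.percentile(H,[2,50,98],axis=0).round(0) if len(H) else '')
E
```

```text
t 10.57 pos [ 0.5692 -0.0782  0.269 ] head [48.8, -25.8, 269.0] gw 0.0002 F [-0.04  0.97  0.71]
[[ 0.018 -0.096 -0.995]
 [ 0.011 -0.995  0.096]
 [-1.    -0.013 -0.017]]
0
```

View pics/w9.png

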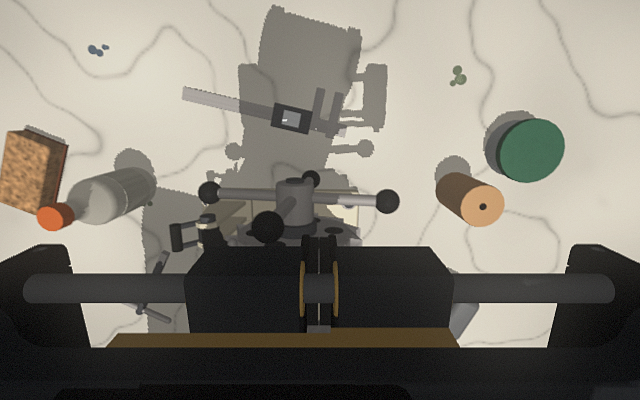

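>>> {"op": "send_rows", "data": {
  "steps": [
    [[3,0.3,0.3,0,0,0],[3,0,0,0,0,0],[0.4,0,0,0,0,0],[0,-0.8,0,0,0,0],[0,-0.6,0,0,0,0],[0,-0.4,0,0,0,0],[0,0,0,0,0,0]]
  ]
}}

```text
time: 11.2
position: [0.5712, -0.053, 0.2071]
tool_rot: [0.714, -0.028, -0.698, -0.036]
ft_force: [-0.2, -2.6, -1.8]
grip_width: 0.0002
```

```bash
python3 st.py
```

```text
t 11.2 pos [ 0.5712 -0.053   0.2071] head [48.1, -0.6, 207.1] gw 0.0002 F [-0.24 -2.65 -1.82]
[[ 0.023 -0.09  -0.996]
 [ 0.011 -0.996  0.091]
 [-1.    -0.013 -0.022]]
```

>>> {"op": "send_rows", "data": {
  "steps": [
    [[0,-0.1,0,0,0,0],[0,-0.1,0,0,0,0]]
  ]
}}

```text
time: 11.37
position: [0.572, -0.0509, 0.2089]
tool_rot: [0.715, -0.028, -0.698, -0.034]
ft_force: [-0.5, -3.7, -3.8]
grip_width: 0.0005
```

```bash
python3 - <<'E'
from st import *
st(); snap('scene','s5')
a=cv2.imread('pics/s5.png')[125:275,220:420]
cv2.imwrite('pics/s5z.png',cv2.resize(a,None,fx=4,fy=4,interpolation=2))
from m import *
ang('s5',[(295,184),(321,224),(278,233),(252,195)],[0,1,2,3])
E
```

```text
t 11.37 pos [ 0.572  -0.0509  0.2089] head [48.7, 1.6, 208.9] gw 0.0005 F [-0.55 -3.75 -3.79]
[[ 0.025 -0.088 -0.996]
 [ 0.008 -0.996  0.088]
 [-1.    -0.01  -0.024]]
0 [45.2, 23.0, 209.8] joint 0.522 r 89.3 rms 1.5
1 [46.3, 88.6, 99.4] joint 0.528 r 91.9 rms 2.1
2 [45.2, -22.3, 36.4] joint 0.512 r 89.9 rms 2.3
3 [45.0, -87.6, 146.7] joint 0.521 r 90.6 rms 1.7
```

View pics/s5z.png

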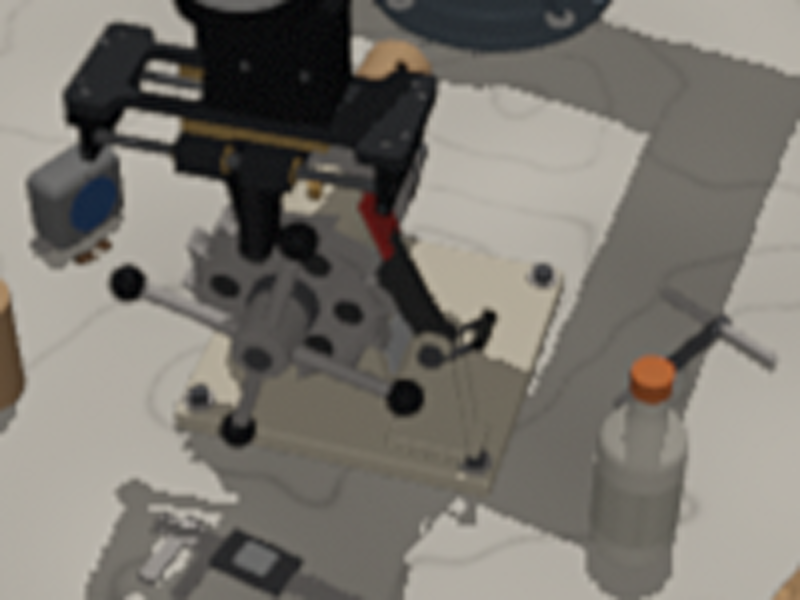

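>>> {"op": "send_rows", "data": {
  "steps": [
    [[0,-0.1,0,0,0,0],[0,-0.1,0,0,0,0]]
  ]
}}

```text
time: 11.58
position: [0.5721, -0.0506, 0.2094]
tool_rot: [0.715, -0.029, -0.698, -0.033]
ft_force: [-0.7, -5.1, -3.8]
grip_width: 0.0005
```

>>> {"op": "send_rows", "data": {
  "steps": [
    [[0,-0.15,0,0,0,0],[0,-0.15,0,0,0,0]]
  ]
}}

```text
time: 11.75
position: [0.5722, -0.0506, 0.2094]
tool_rot: [0.715, -0.031, -0.698, -0.031]
ft_force: [-1.3, -6.4, -4.7]
grip_width: 0.0005
```

>>> {"op": "send_rows", "data": {
  "steps": [
    [[0,0.5,0,0,0,0],[0,1.5,0,0,0,0],[-2,1.0,0,0,0,0],[-4,0,0,0,0,0],[-4,0,0,0,0,0],[0,3,1,0,0,0],[0,3.5,1,0,0,0],[0,3.5,0,0,0,0]]
  ]
}}

```text
time: 12.42
position: [0.5414, -0.1721, 0.3166]
tool_rot: [0.719, -0.023, -0.694, -0.035]
ft_force: [-0.6, -0.1, -0.0]
grip_width: 0.0006
```

>>> {"op": "send_rows", "data": {
  "steps": [
    [[0,3.5,0,0,0,0],[0,3.5,0,0,0,0],[0,3.5,0,0,0,0],[0,0,0,0,0,0],[0,0,0,0,0,0]]
  ]
}}

```text
time: 12.83
position: [0.5342, -0.2865, 0.3203]
tool_rot: [0.725, -0.025, -0.687, -0.038]
ft_force: [-1.3, -0.3, 0.1]
grip_width: 0.0007
```

```bash
python3 - <<'E'
from st import *
st(); snap('scene','s6'); snap('top','t6')
a=cv2.imread('pics/s6.png')[125:275,220:420]
cv2.imwrite('pics/s6z.png',cv2.resize(a,None,fx=4,fy=4,interpolation=2))
from m import *
ang('s6',[(295,184),(321,224),(279,232),(252,195)],[0,1,2,3])
for f in('scene1','s6'):
    h=cv2.cvtColor(cv2.imread('pics/%s.png'%f),cv2.COLOR_BGR2HSV); roi=np.zeros(h.shape[:2],bool); roi[125:275,290:420]=1
    blobs('scene',f,((h[...,0]<8)|(h[...,0]>172))&(h[...,1]>140)&(h[...,2]>50)&roi)
d=cv2.absdiff(cv2.imread('pics/scene1.png'),cv2.imread('pics/s6.png')).max(2)>50
cv2.imwrite('pics/d6.png',d.astype(np.uint8)*255)
E
```

```text
t 12.83 pos [ 0.5342 -0.2865  0.3203] head [35.7, -236.6, 320.3] gw 0.0007 F [-1.25 -0.26  0.08]
[[ 0.054 -0.089 -0.995]
 [ 0.016 -0.996  0.09 ]
 [-0.998 -0.02  -0.052]]
0 [45.6, 24.1, 209.6] joint 0.534 r 89.4 rms 1.5
1 [45.1, 86.7, 99.8] joint 0.529 r 89.9 rms 1.9
2 [42.9, -22.1, 39.8] joint 0.52 r 86.6 rms 3.1
3 [45.2, -87.3, 145.4] joint 0.508 r 90.0 rms 2.3
scene [317.3 178.7] [314, 169, 8, 21, 97] [0.5333 0.018  0.205 ] [0.5411 0.0195 0.2122]
scene [314.2 178.9] [310, 170, 9, 20, 102] [0.5324 0.0105 0.2023] [0.5413 0.0123 0.2105]
```

View pics/s6z.png

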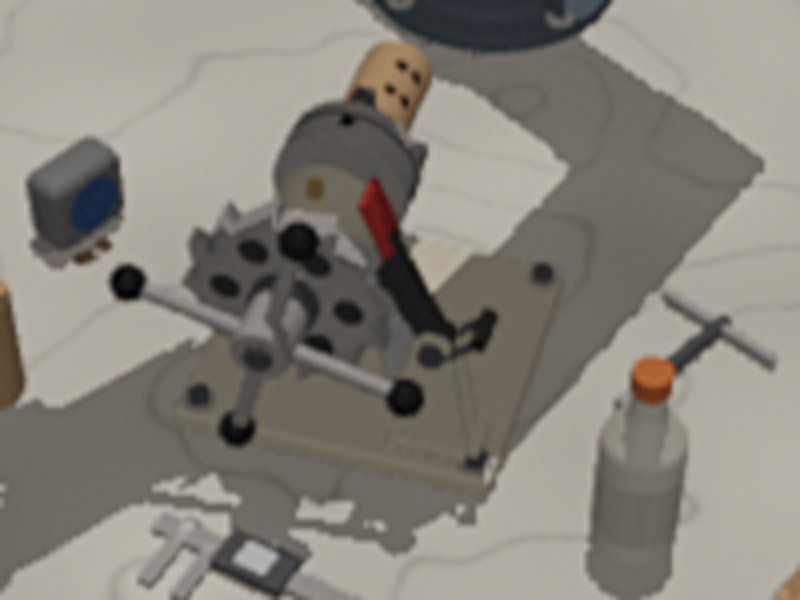

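View pics/d6.png

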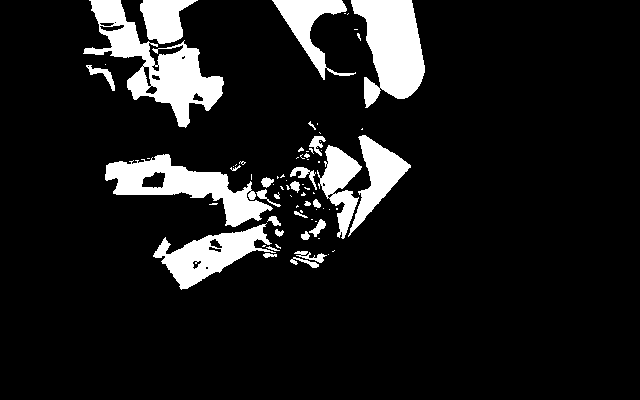

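```bash
python3 -c "
from rig import *
print(hand_in())"
```

```text
the job is handed in; nothing more can be done
None
```

The indexing head is back one notch, with the pawl down in that notch and the tooth sitting against it. I handed the job in at about 13 s on the robot's clock.

**What I did:** With the closed fingertips I tipped the pawl by its red tab over onto its back stop. Its edge then measured y 167 mm and z 202 mm in the head's frame, as it should. I then pushed the uppermost ball until the wheel moved from about -0.265 to 0.397 rad. After that I tipped the pawl back down and nudged the wheel until it stopped moving while the push rose to about 6.4 N.

**Last checks, with the arm clear:**
- **Wheel:** the four balls give 0.534, 0.529, 0.520 and 0.508 rad, a mean of 0.523 against the target 0.5236. The spread is measurement noise; the 0.520 reading was the poorest fit.
- **Pawl:** the tab sits about 7.5 mm nearer the wheel than at the start, when the pawl was riding slightly high, so it is fully down. I did not measure its angle directly.
- **Bystanders:** comparing the scene camera's picture with the first one shows changes only at the arm, its shadow and the head. Nothing else moved, and the fingers stayed away from the blank throughout.

No check failed.

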